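# Show the label end of a glass calibration plate to the measuring head

## Task

A glass calibration plate lies label side up on the blue bar; both of its ends are frosted white, but only the label end has a small notch cut out of one corner. Pick the plate up and bring its notched, frosted end in under the lens of the measuring head, label side up and level, centred below the lens and about 40 mm beneath it. Finish holding it there still, clear of the machine; do not bump the machine or drop the plate, and leave the ring gauge, the blue case and the loupe where they are.

Things in the scene. Friction and masses are not known exactly. Their poses are not given: they have to be found in the camera images.
- plate: glass plate 150 x 40 x 8 mm, about 120 g: pale green middle with fine dark rulings, a 32 mm white frosted band at each end. Origin at its centre (half-way up); x along its length towards the label end, y across its width, z out of the label side (up at the start). A 12 x 12 mm notch is cut out of the corner at +x, +y. Grip it across its 40 mm width
- label (a point): middle of the frosted band at the label (notched) end of the plate, on its label side: 59 mm from the plate's centre along its x, 4 mm above the centre. Same axes as the plate
- plain_end (a point): a good place to grip the plate: on its midline, half-way up, 40 mm from the plate's centre towards the end without a notch (35 mm in from that end), 99 mm from the label point along the plate. Same axes as the plate
- rest: fixed dark blue bar 80 x 24 x 25 mm (x, y, height) under the middle of the plate, which lies along it and overhangs it by 8 mm on each side and 35 mm at each end. Origin at the centre of its underside, on the table
- machine: fixed measuring head; origin on the table below the lens axis, z up. Base slab 20 mm high, x -65 to 220, y -75 to 75 mm; on it a 110 mm square stage under the lens, top 32 mm above the table. Column 70 x 60 mm at x = 175 mm; on it an arm 50 mm wide in y, 330 to 390 mm above the table, reaches over to x = -22 mm and carries the lens. -x roughly faces the robot
- lens (a point): centre of the lower face of the lens nose, 155 mm above the table, on the vertical lens axis; axes as the machine. The nose is black, 28 mm in diameter, with an orange ring; above 210 mm a white barrel of 40 mm diameter goes up to the arm. The gap under the lens is open on its -x, +y and -y sides
- ring_gauge: loose steel ring, 56 mm outer and 32 mm inner diameter, 22 mm high; origin at the centre of its underside. Leave alone
- block_case: loose blue case 60 x 100 x 34.5 mm; origin at the centre of its underside. Leave alone
- loupe: loose silver-grey eyepiece loupe, 42 mm diameter, 38 mm high, standing upright; origin at the centre of its underside. Leave alone
Mind the look-alikes: they are no part of the job. Of the things that look like the plate, the smallest one is meant.

How it is judged (in metres and radians):
On the way:
1. the plate is held by the fingers, lifted clear of the bar (height (world z) of plate above 0.06 m and contact force between plate and the fingers above 1 N), for 0.2 s.
At the end, for the whole second after the job is handed in: the fingers hold the plate still, label side up and level within 0.15 rad, the middle of its notched frosted end within 12 mm of the lens axis and 25 to 55 mm below the lens nose, with neither plate nor robot touching the machine (horizontal distance between label and lens below 0.012 m and z of label in the frame of lens between -0.055 and -0.025 m and angle between plate's own z axis and vertical below 0.15 rad and linear speed of plate below 0.02 m/s and angular speed of plate below 0.2 rad/s and contact force between plate and the fingers above 1 N and contact force between each of plate, the arm, the fingers and machine below 0.1 N); the arm keeps its last pose, push and grip.
It fails at once if the machine is bumped (more than 3 N) (contact force between any of plate, the arm, the fingers and machine above 3 N).
It fails at once if the plate is dropped to the table (height (world z) of plate below 0.018 m).
It fails at once if a bystander is moved by more than 15 mm (distance of any of ring_gauge, block_case, loupe from where it was at the start of the episode above 0.015 m).
It also fails if it takes over 38 s, if anything falls off the work surface, if the arm or the gripper's body presses on something with over 40 N, if the wrist force passes 120 N, or if a joint passes its speed limit or range.

## Robot

A 6-joint arm with a two-finger parallel gripper is mounted at the origin on the work surface. World frame = base frame: x ahead of the robot, y to its left, z up, the work surface at z = 0. Lengths are in mm, angles in rad, forces in N, time in s.
With the tool pointing down it reaches from about 275 to 825 mm from the base axis. Payload 5.2 kg.
Tool frame: the origin (TCP) lies at the very end of the fingers, on their centre line; the grasp point (between the pads) lies 19 mm behind it; z points along the fingers, y is the line along which they close (so a half turn about z gives the same grasp; the last joint's range is limited). The gripper opens to 93 mm and grips with 3 to 60 N. Pads are 15 mm wide; open, the fingers measure 128 mm over their backs; the gripper's body (75 mm by 188 mm) begins 65 mm behind the grasp point.
Start: joints at [-1.375, 0.259, 1.535, -0, 1.348, -0.203], TCP at [213.593, -506.836, 218.653] pointing down, gripper open.
Joint ranges: [-3.14, 3.14], [-0.91, 2.08], [0.19, 2.58], [-1.22, 4.36], [0.22, 2.71], [-3.12, 3.12]. Speed limits (rad/s): [2.57, 2.57, 3.14, 3.14, 3.14, 3.14].

## Interface

Orientations are given as [roll, pitch, yaw] about the fixed x, y, z axes, in that order (R = Rz(yaw) Ry(pitch) Rx(roll)).
In Python, from bench import robot gives the robot as it stands. The module is installed in compiled form; this text tells all that it offers. Calls block until the motion is done:
- robot.move_ptp(position, orientation): joint-space move of the TCP to a pose.
- robot.move_linear(position, ori=None, speed=150, f_stop=None): straight line of the TCP; ori=None keeps the orientation; speed is the mean speed in mm/s. With f_stop (N) it stops when the force on the tool has changed by that much, and returns True; else False.
- robot.move_j(angles): joint-space move.
- robot.move_gripper(opening): opening from 0.0 (shut) to 1.0 (fully open); the grip force is fixed at half the most; returns when the fingers have stopped.
- robot.sleep(seconds).
- robot.inverse_kinematics(position, orientation): joint angles nearest the present ones, or None.
- robot.get_image(name): name is "scene" or "top"; returns a dict with "img" (384x512x3 uint8, blue, green, red), "fovy" (degrees; the focal length in pixels is half the picture's height over the tangent of half this angle, whatever the lens; pixels are square), "cx", "cy" (the principal point, pixels), "eye" and "orientation" of the camera in the world. Camera axes: x right, y down, z forward; pixel columns grow to the right and rows downward; lengths in mm; the calibration is good to about 2 mm. A picture is of the moment at which its call begins. There is no depth.
A pose or a line that the arm cannot do raises robot.MotionError and nothing moves.
- robot.hand_in(): hands the job in; it is judged then, once.
Readings, each from a call of its own:
- robot.current_t(): time.
- robot.current_qpos(): joint angles.
- robot.current_joint_vel(): joint speeds.
- robot.current_joint_efforts(): joint torques, N m.
- robot.current_tcp_pos(): TCP position.
- robot.current_eef_rot(): TCP orientation.
- robot.current_contact_force(): force on the tool from outside, world axes, zero at the start.
- robot.current_ft_torque(): the same for the moment, N m.
- robot.current_gripper_width(): opening from 0.0 (shut) to 1.0 (fully open).
- robot.current_finger_force(): force on a finger pad.
Only numpy, scipy, OpenCV 4.12 (cv2) and the standard library are available. Lean on these libraries where they do the work, as an engineer would, in place of code of your own. Each camera call takes 0.05 s, during which the arm holds its last target. There are 200 camera calls.

## Working session

There is one attempt and no reset: what is moved stays moved. The work goes in short steps, each a Python script; the robot and the scene stay as the last script left them, time stands still between calls to the robot, and variables do not carry over. Pictures are saved under pics/ and viewed, at most 10 in all, crops included, and the job is handed in when it is done.

```bash
mkdir -p pics
python3 - <<'E'
from bench import robot
import cv2
for n in("scene","top"):
    d=robot.get_image(n);cv2.imwrite(f"pics/{n}0.png",d["img"]);print(n,{k:v for k,v in d.items() if k!="img"})
print(robot.current_eef_rot(),robot.current_t())
E
```

```text
scene {'fovy': 44.976720870782856, 'cx': 257.4793057122362, 'cy': 194.78963219402388, 'eye': array([1342.13202273, -176.94559356,  630.67610812]), 'orientation': array([-2.14997307,  0.00642422,  1.46240199])}
top {'fovy': 45.25769240882113, 'cx': 259.9415795041284, 'cy': 188.64236933312006, 'eye': array([ 422.8497056 ,  -84.06639409, 1079.38938981]), 'orientation': array([-3.0263714 ,  0.01039333, -1.5969551 ])}
[-3.14004712e+00 -2.63692075e-04  3.98767185e-01] 0.1
```

View pics/scene0.png

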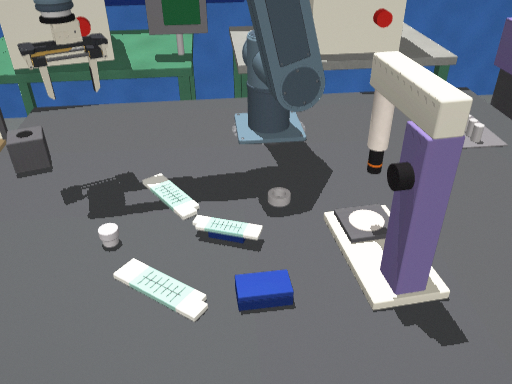

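View pics/top0.png

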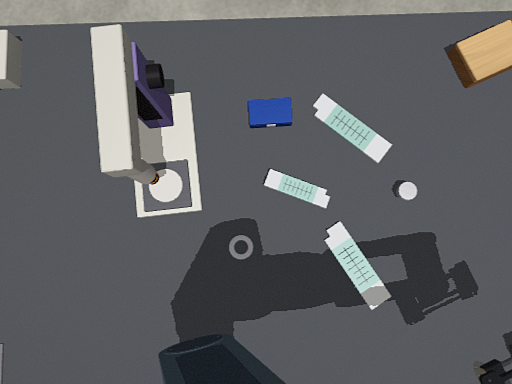

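The scene picture shows three plates. The small one on the blue bar is at about (297,188) in top and (228,227) in scene. The machine's stage is at about (167,187) in top. I'll zoom in to find the notch, the plate corners and the lens.

Run:
```python
import cv2,numpy as np
t=cv2.imread("pics/top0.png");s=cv2.imread("pics/scene0.png")
a=cv2.resize(t[160:217,257:340],(800,550),interpolation=cv2.INTER_CUBIC)   # x9.64
b=cv2.resize(t[85:225,125:210],None,fx=4.2,fy=4.2,interpolation=cv2.INTER_CUBIC)
c=cv2.resize(s[80:300,320:450],None,fx=2.67,fy=2.67,interpolation=cv2.INTER_CUBIC)[:588]
cv2.imwrite("pics/a.png",a)
cv2.imwrite("pics/bc.png",np.hstack([np.pad(b,((0,588-b.shape[0]),(0,0),(0,0))),np.pad(c,((0,588-c.shape[0]),(0,0),(0,0)))]))
print(b.shape,c.shape)
```

```text
(588, 357, 3) (587, 347, 3)
```

View pics/a.png

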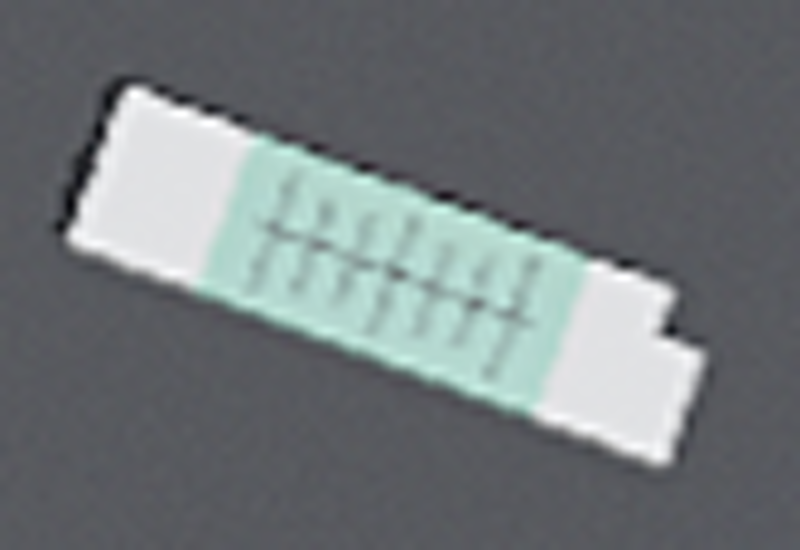

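View pics/bc.png

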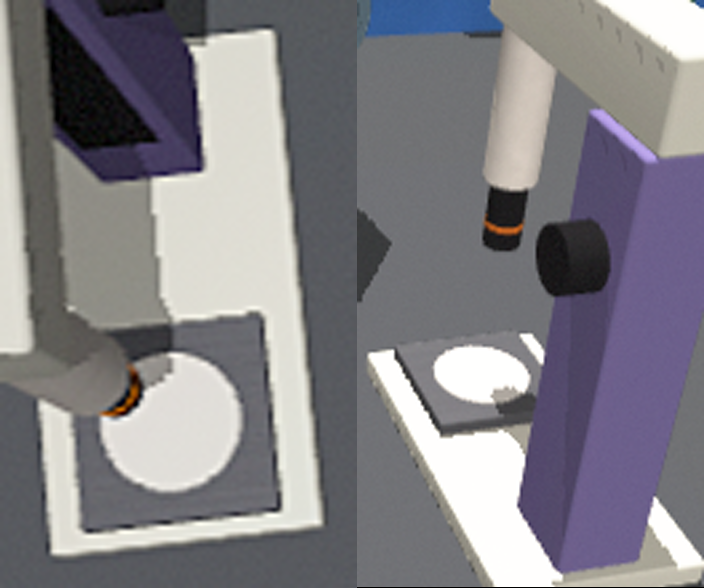

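The notch is at the right (−y) end of the plate; crop corners are (130,85), (68,240) and (670,465). In the left panel the stage corners are (262,313), (282,508) and (82,531), and the base corners are (272,30), (322,522) and (50,553). The scene view shows the lens bottom at about (501,243).

```bash
cat > h.py <<'E'
import numpy as np
from scipy.spatial.transform import Rotation as R
from scipy.optimize import least_squares
CAM={"scene":(44.976720870782856,257.4793057122362,194.78963219402388,[1342.13202273,-176.94559356,630.67610812],[-2.14997307,0.00642422,1.46240199]),
"top":(45.25769240882113,259.9415795041284,188.64236933312006,[422.8497056,-84.06639409,1079.38938981],[-3.0263714,0.01039333,-1.5969551])}
def ray(n,u,v):
    f,cx,cy,e,o=CAM[n];F=192/np.tan(np.radians(f)/2)
    return np.array(e),R.from_euler("xyz",o).apply([(u-cx)/F,(v-cy)/F,1])
def atz(n,u,v,z):
    e,d=ray(n,u,v);return (e+d*(z-e[2])/d[2])
def proj(n,P):
    f,cx,cy,e,o=CAM[n];F=192/np.tan(np.radians(f)/2)
    q=R.from_euler("xyz",o).inv().apply(np.array(P)-e);return np.array([cx+F*q[0]/q[2],cy+F*q[1]/q[2]])
def fit(loc,w,x0):
    "2D pose x,y,yaw such that loc->w"
    loc,w=np.array(loc),np.array(w)[:,:2]
    def m(p):
        c,s=np.cos(p[2]),np.sin(p[2]);return loc@np.array([[c,s],[-s,c]])+p[:2]
    r=least_squares(lambda p:(m(p)-w).ravel(),x0);return r.x,r.fun.reshape(-1,2)
E
python3 - <<'E'
from h import *
np.set_printoptions(precision=3,suppress=True)
sx,sy=800/83,550/57
A=lambda u,v:((u+.5)/sx-.5+257,(v+.5)/sy-.5+160)
B=lambda u,v:((u+.5)/4.2-.5+125,(v+.5)/4.2-.5+85)
C=lambda u,v:((u-357+.5)/2.67-.5+320,(v+.5)/2.67-.5+80)
w=[atz("top",*A(*p),33) for p in[(130,85),(68,240),(670,465)]]
# notch end = +x ; notch on image-top side=+y 
print("plate",*fit([(-75,20),(-75,-20),(75,-20)],w,[500,-100,-1.8]))
w=[atz("top",*B(*p),32) for p in[(262,313),(282,508),(82,531)]]+[atz("top",*B(*p),20) for p in[(272,30),(322,522),(50,553)]]
p,r=fit([(55,-55),(-55,-55),(-55,55),(220,-75),(-65,-75),(-65,75)],w,[450,150,0]);print("machine",p,r)
print("disk",atz("top",*B(171,422),32.5))
print("lens scene",atz("scene",*C(501,243),155),"pred px",proj("scene",[p[0],p[1],155]),C(501,243))
print("pred top",proj("top",[p[0],p[1],155]),"lens top meas",B(120,395))
E
```

```text
plate [ 543.591 -162.749   -1.958] [[-0.048 -0.062]
 [-0.302 -0.744]
 [ 0.35   0.806]]
machine [559.152 140.295   0.087] [[ 1.206 -0.035]
 [-0.549  0.455]
 [-0.499  1.104]
 [ 2.77  -0.686]
 [-1.469 -0.293]
 [-1.458 -0.546]]
disk [558.394 140.5    32.5  ]
lens scene [557.723 142.394 155.   ] pred px [372.836 171.114] (373.6198501872659, 170.69850187265916)
pred top [152.501 177.327] lens top meas (153.1904761904762, 178.66666666666666)
```

Run:
```python
from h import *
from bench import robot
import cv2
c=np.array([543.6,-162.7]);yaw=-1.958
g=c-40*np.array([np.cos(yaw),np.sin(yaw)]);o=[np.pi,0,yaw+np.pi]
robot.move_ptp([*g,140],o)
print(robot.move_linear([*g,10],speed=80,f_stop=8),robot.current_tcp_pos())
robot.move_gripper(0.0);print("w",robot.current_gripper_width()*93,robot.current_finger_force())
robot.move_linear([*g,92],speed=60)
robot.sleep(.3)
print(robot.current_qpos(),robot.current_finger_force(),robot.current_contact_force(),robot.current_ft_torque(),robot.current_t())
p=np.array([558.5,141.]);my=0.087;u=np.array([np.cos(my),np.sin(my)])
pre=p-u*(99+110)
robot.move_linear([*pre,92],[np.pi,0,my+np.pi],speed=110)
robot.sleep(.3)
print(robot.current_qpos(),robot.current_finger_force(),robot.current_t())
for n in("scene","top"):cv2.imwrite(f"pics/{n}1.png",robot.get_image(n)["img"])
s=cv2.imread("pics/scene1.png")[90:290,190:440];t=cv2.imread("pics/top1.png")[130:330,100:300]
cv2.imwrite("pics/c1.png",np.hstack([cv2.resize(s,None,fx=1.8,fy=1.8,interpolation=2),cv2.resize(t,None,fx=1.72,fy=1.8,interpolation=2)]))
```

```text
False [ 559.07678909 -125.81503576   10.52017147]
w 39.902965022782325 29.99576434493065
[-4.15942430e-01  4.11709541e-01  1.64685161e+00 -3.70336618e-05
  1.08338503e+00 -2.87432376e-02] 29.99609313905239 [ 0.5227846   0.36811062 -1.41541055] [-0.0163084  -0.10736729 -0.02062206] 6.4583
[ 3.39723657e-02  7.84145302e-02  2.10966036e+00 -1.99747436e-05
  9.53528643e-01 -1.62359621e+00] 29.99601513147354 9.8583
```

View pics/c1.png

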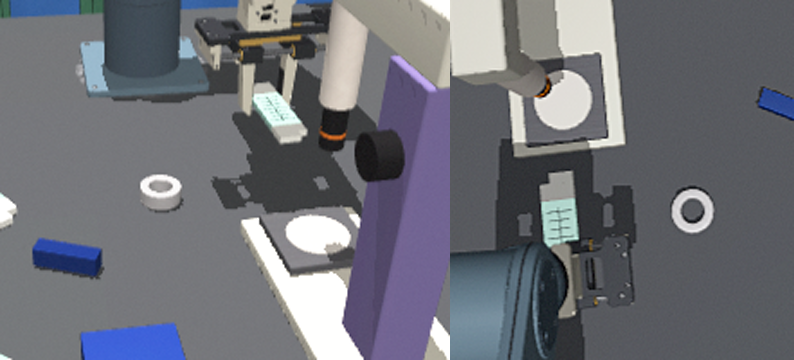

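The plate is held, roughly level, with the notched end towards the machine. I'll zoom in on the label end at about (555,190) in the top panel and (290,128) in the scene panel.

Run:
```python
import cv2,numpy as np
s=cv2.imread("pics/scene1.png")[130:180,320:370];t=cv2.imread("pics/top1.png")[220:270,145:195]
cv2.imwrite("pics/c2.png",np.hstack([cv2.resize(x,None,fx=8,fy=8,interpolation=2) for x in(s,t)]))
```

```text
(no output)
```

View pics/c2.png

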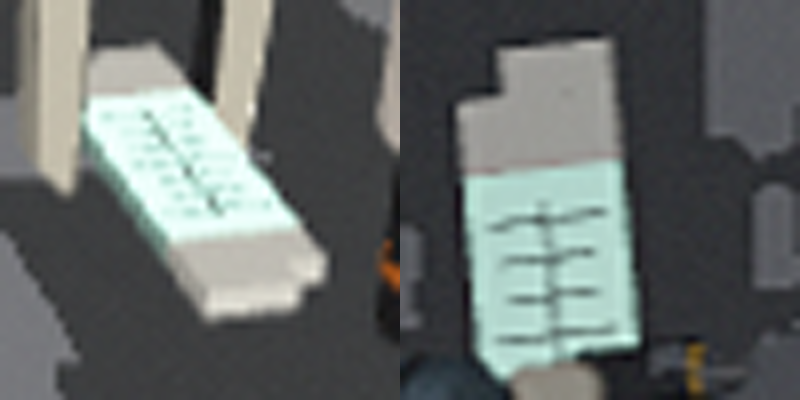

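The crop shows the label end corners clearly in both views. I'll fit the full 6-DOF plate pose from them.

Run:
```python
from h import *
np.set_printoptions(precision=3,suppress=True)
S=lambda u,v:((u+.5)/8-.5+320,(v+.5)/8-.5+130)
T=lambda u,v:((u-400+.5)/8-.5+145,(v+.5)/8-.5+220)
obs=[("top",T(611,40),(75,-20)),("top",T(620,159),(43,-20)),("top",T(463,175),(43,20)),("top",T(459,104),(63,20)),("top",T(499,50),(75,8)),
("scene",S(205,288),(75,-20)),("scene",S(165,240),(43,-20)),("scene",S(297,232),(43,20)),("scene",S(303,285),(75,8)),("scene",S(325,256),(63,20)),("scene",S(85,97),(-43,-20)),("scene",S(188,90),(-43,20))]
f=lambda p:np.concatenate([proj(n,p[:3]+R.from_euler("xyz",p[3:]).apply([*l,4]))-np.array(m) for n,m,l in obs])
r=least_squares(f,[390,126,111,0,0,.087],x_scale=[10,10,10,.1,.1,.1])
print(r.x,"label",r.x[:3]+R.from_euler("xyz",r.x[3:]).apply([59,0,4]));print(r.fun.reshape(-1,2))
```

```text
[388.138 126.32  111.879  -0.033   0.016   0.079] label [447.002 131.097 114.91 ]
[[-0.589 -0.186]
 [-0.503  0.236]
 [ 0.189  0.269]
 [-0.017 -0.426]
 [ 0.211 -0.005]
 [-0.093  0.45 ]
 [ 0.166 -0.524]
 [ 0.155 -0.671]
 [-0.511 -0.031]
 [-0.174  0.601]
 [-1.497  0.194]
 [ 1.175  0.096]]
```

The label sits within 2 mm of where I expected and the plate is level. Now I'll insert it.

Run:
```python
from h import *
from bench import robot
import cv2
q=np.array(robot.current_tcp_pos())
print(robot.move_linear([q[0]+111,q[1]+9.8,q[2]],speed=50,f_stop=6))
robot.sleep(.6)
print(robot.current_tcp_pos(),robot.current_finger_force(),robot.current_contact_force(),robot.current_t())
s=robot.get_image("scene")["img"];t=robot.get_image("top")["img"]
cv2.imwrite("pics/c3.png",np.hstack([cv2.resize(x,None,fx=4,fy=4,interpolation=2) for x in(s[110:235,320:420],t[130:255,110:210])]))
```

```text
False
[461.29544473 132.63007644  91.96808783] 29.9960920214653 [ 0.28198065 -0.26518173 -0.71643361] 12.9333
```

View pics/c3.png

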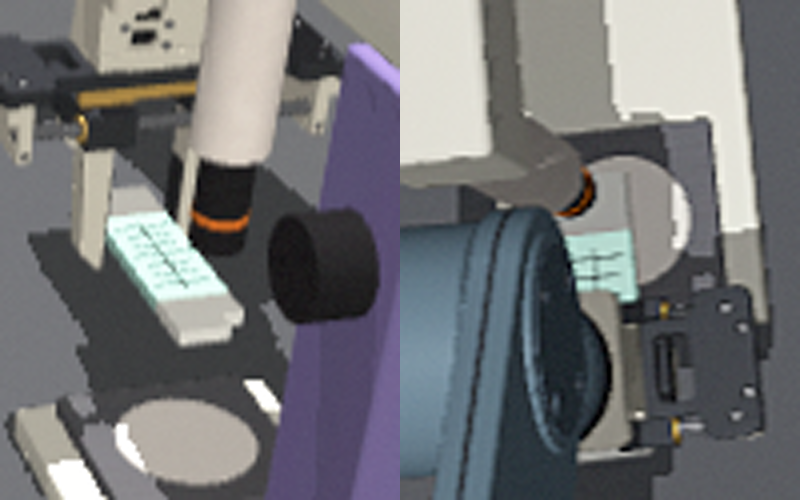

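The scene view shows the label band at about (203,315), directly along the barrel line below the lens face at (215,248). There is no contact and the grip is steady, so I'm handing in.

```bash
python3 -c "
from bench import robot
print(robot.hand_in())"
```

```text
the job is handed in; nothing more can be done
None
```

I handed the job in at about 13 s: the plate is held still and level, its notched end centred under the lens to within about 2 mm by my measurements and about 40 mm below it. I saw no contact with the machine or the bystanders, and the hand-in call returned no verdict.

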